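# Make up a sanding kit and a varnishing kit

### The arm

A 6-joint arm with a two-finger parallel gripper is mounted at the origin on the work surface; the furniture and walls round the work are solid. World frame = base frame: x ahead of the robot, y to its left, z up, the work surface at z = 0. Lengths are in m, angles in rad, forces in N, time in s.
With the tool pointing down it reaches from about 0.375 to 0.925 m from the base axis. Payload 5.7 kg.
Tool frame: the origin (TCP) lies between the finger pads; the fingertips stand 25 mm ahead of it and the grasp point (between the pads) lies 6 mm ahead of it; z points along the fingers, y is the direction in which the jaws open and shut (so a half turn about z gives the same grasp; the last joint's range is limited). The gripper opens to 85 mm and grips with 20 to 120 N. Pads are 22 mm wide; open, the fingers measure 114 mm over their backs; the gripper's body (76 mm by 85 mm) begins 54 mm behind the grasp point. The pads swing forward as they close: fully open they stand 13 mm farther back than shut.
Start: joints at [-1.264, 0.359, 1.51, -0, 1.272, -0.115], TCP at [0.246, -0.547, 0.256] pointing down, gripper open.
Joint ranges: [-2.97, 2.97], [-1.01, 2.36], [0.21, 2.38], [-0.96, 4.11], [0.2, 2.71], [-2.98, 2.98]. Speed limits (rad/s): [2.39, 2.39, 3.14, 3.14, 3.14, 3.14].

### API

Orientations are given as a unit quaternion [w, x, y, z].
In Python, from plant import arm, vision, order gives the robot as it stands.
- The arm moves only by the tool jog_arm, never from a script. Its argument "series" is a list that holds one entry, the list of rows, each a list of 4 numbers: the shift along the tool's x, y, z in units of 25 mm (1.0 is 25 mm), then the turn about the tool's z in units of 5 degrees (1.0 is 5 degrees). In form: [[[x, y, z, twist], ...]]. A call has 1 to 20 rows; each row is the pose to reach, as a shift and turn from the pose measured when the call began, along the tool's axes at that moment; what a row does not reach only later rows make up. A row lasts 1/12 s, in which the tool goes at most 41.7 mm and 7.16 degrees, less where a joint would pass 70% of its speed; a pose out of reach is approached as far as the arm can. A call with a gripper value outside its range is refused whole. "hand" is the closure, from 0 (fully open) to 1 (shut), set as the call begins (left out, the last holds). The fingers move at their own pace and stop on an object; "newtons" is the grip in N (left out, the last holds). Time passes only in rows, so rows that repeat a pose let the fingers close. It gives the time, the measured TCP pose, the force and the opening at its end, in the units of the state.
- arm.get_obs(): the state, without advancing time (a new reading comes with each control period).
- vision.read_camera(name): name is "side" or "top" or "wrist"; returns a dict with "pixels" (420x560x3 uint8, red, green, blue), "intrinsics" (3x3 intrinsics, pixels), "R" (3x3) and "t" (3): a world point X has camera coordinates R X + t. Camera axes: x right, y down, z forward; pixel columns grow to the right and rows downward; lengths in m; the calibration is good to about 2 mm. A picture is of the moment at which its call begins. There is no depth.
- order.hand_in(): hands the job in, once; it reports no verdict.
Trained networks look in a picture, given as the dict that the camera call returned (one of the last four; its "shot" number tells which), for a name from the list of things; names that differ only in an ending like _2 or _b are one class to them, and where a whole thing is asked for, a point or a joint stands for the part that bears it (a point fixed in the world has none). Each returns a list of dicts, best first, with "p" (0 to 1); they miss things now and then, are a little off and sometimes report something else, mostly with a low value. They report only what shows in the picture. A call takes as long as a camera call. They do not tell look-alikes from the thing itself.
- vision.boxes_of(picture, label): "box" ([left, top, width, height] as shares, 0 to 1, of the picture: columns of its width, rows of its height, round what is visible of it).
The state is a dict: "time_s": time; "qpos": joint angles; "joint_vel": joint speeds; "joint_torque": joint torques, N m; "ee_pos": TCP position; "eef_rot": TCP orientation; "ft_force": force on the tool from outside, world axes, zero at the start; "wrist_torque": the same for the moment, N m; "grip_width": finger opening in m.
Only numpy, scipy, OpenCV 4.12 (cv2) and the standard library are available. Lean on these libraries where they do the work, as an engineer would, in place of code of your own. Each camera call takes 0.05 s, during which the arm holds its last target. There are 200 camera calls.

### The job

Make up two work kits in the two wooden trays. Sanding kit, in the narrow tray with two pockets: the sanding block lying lengthways in the longer pocket and a square wooden furniture foot standing upright in the shorter one. Varnishing kit, in the wide tray with three pockets: the paint brush lying in the long pocket, the longer, narrow offcut (the test piece) lying lengthways in the middle-sized pocket and the other square foot standing upright in the smallest pocket; leave the other things on the bench where they are.

Things in the scene. Friction and masses are not known exactly. Their poses are not given: they have to be found in the camera images.
- block_mid (a point): Centre of the sanding block: brown cork block 63 wide (x) x 111 long (y) x 36 high (z) mm, lying flat on the bench at the start; this point is 18 mm above its underside.
- brush_mid (a point): Centre of the flat paint brush, lying on the bench, 205 mm long (y), 14 mm thick (z); bristles and metal band 42 mm wide at the +y end (y = +24 to +102), wooden handle up to 26 mm wide (x) toward -y. The point is half-way along and 7 mm above the underside; the handle can be gripped here across x.
- strip_mid (a point): Centre of the test piece: the long, narrow pale timber offcut, 45 wide (x) x 140 long (y) x 19 high (z) mm, lying flat; this point is 9.5 mm above its underside.
- foot_1_mid (a point): Centre of a square furniture foot standing upright: wooden block 46 x 46 mm (x, y) from 8 to 70 mm up, dark rubber sole 40 x 40 under it, steel plate and a thin threaded stud on top, 87 mm high in all; this point is on its axis 40 mm above its underside. Either foot may go into either kit.
- foot_2_mid (a point): Centre of the other square furniture foot standing upright: wooden block 46 x 46 mm (x, y) from 8 to 70 mm up, dark rubber sole 40 x 40 under it, steel plate and a thin threaded stud on top, 87 mm high in all; this point is on its axis 40 mm above its underside.
- short_tray: Narrow two-pocket tray (sanding), fixed, 224 (x) x 97 (y) mm, origin at the centre of its underside. Floor top z = 5, wall tops z = 16, walls 5 thick. Longer pocket (block): centre x -39.5, y 0, inside 135 (x) x 87 (y), finger gaps 70 wide in the middle of its long walls. Shorter pocket (foot): centre x +70, y 0, inside 74 x 87.
- wide_tray: Wide three-pocket tray (varnishing), fixed, 253 (x) x 151 (y) mm, origin at the centre of its underside. Floor top z = 5, wall tops z = 16. Pocket centres and insides (x, y): long (brush, either way round) 0, +37.5, 243 x 66; middle-sized (test piece) +39.5, -35.5, 164 x 70; smallest (foot) -84.5, -35.5, 74 x 70. Finger gaps 70 wide in the long walls at the middle of the first two, bridged by a flat pale strip.
- spare_offcut_mid (a point): Centre of a dark, broad offcut, 66 (x) x 90 (y) x 20 (z) mm, that belongs to no kit; leave it.
- gauge_mid (a point): Middle of the beam of a wooden marking gauge, 200 mm long (y), 56 mm wide and 64 mm high at its head; not wanted, leave it.
Mind the look-alikes: they are no part of the job. Leave any purple look-alike of the part that bears block_mid alone.

How it is judged:
By the outcome, as a careful person would: the job done as asked, in the order asked, and still so for the second after the job is handed in, with the robot touching nothing.
It also fails if it takes over 144 s, if anything falls off the work surface, if the arm or the gripper's body presses on something with over 40 N, if the wrist force passes 120 N, or if a joint passes its speed limit or range.

## Working session

There is one attempt and no reset: what is moved stays moved. The work goes in short steps, Python scripts to look and compute and a tool call to move; the robot and the scene stay as the last step left them, time stands still between calls to the robot, and variables do not carry over. Pictures are saved under pics/ and viewed, about 12 in all and at most 16, crops included, and the job is handed in when it is done.

Besides the shell and the picture viewer there is one more tool, called after "Call:" in YAML: its name, and indented under it one key for each argument. jog_arm: Moves the arm, as the interface text tells. Its arguments: {"type":"object","properties":{"series":{"type":"array"},"hand":{"type":"number"},"newtons":{"type":"number"}},"required":["series"]}

```bash
ls; mkdir -p pics; cat > h.py <<'E'
import numpy as np, cv2
from plant import arm, vision, order
def shot(n,save=None):
    p=vision.read_camera(n)
    if save: cv2.imwrite('pics/'+save,p['pixels'][:,:,::-1])
    return p
def ray(p,u,v,z):
    K=np.array(p['intrinsics']);R=np.array(p['R']);t=np.array(p['t'])
    c=-R.T@t; d=R.T@np.linalg.solve(K,[u,v,1.]); return c+d*(z-c[2])/d[2]
def proj(p,X):
    x=np.array(p['R'])@np.array(X)+np.array(p['t']); x=np.array(p['intrinsics'])@x; return x[:2]/x[2]
E
python3 - <<'E'
from h import *
o=arm.get_obs(); print({k:np.round(v,3).tolist() for k,v in o.items()})
hz=dict(block_mid=.03,brush_mid=.01,strip_mid=.015,foot_1_mid=.05,short_tray=.01,wide_tray=.01,spare_offcut_mid=.02,gauge_mid=.02)
ims=[]
for c in ['top','side']:
    p=shot(c,c+'0.png')
    print(c,np.round(-np.array(p['R']).T@p['t'],3))
    for l,z in hz.items():
        for b in vision.boxes_of(p,l)[:4]:
            x,y,w,h=np.array(b['box'])*[560,420,560,420]
            print(c,l,round(b['p'],2),np.round([x,y,w,h]),np.round(ray(p,x+w/2,y+h/2,z)[:2],3))
E
```

```text
pics
{'time_s': 0.0, 'qpos': [-1.264, 0.359, 1.511, 0.0, 1.273, -0.115], 'joint_vel': [0.0, 0.003, -0.001, -0.0, -0.0, 0.001], 'joint_torque': [-0.0, -52.761, -27.862, 0.0, 0.013, -0.0], 'ee_pos': [0.245, -0.547, 0.255], 'eef_rot': [-0.001, 0.978, 0.209, -0.0], 'ft_force': [-0.245, -0.087, 0.064], 'wrist_torque': [-0.033, -0.028, 0.003], 'grip_width': 0.085}
top [ 0.323 -0.055  1.55 ]
top block_mid 0.84 [305. 192.  38.  31.] [ 0.514 -0.181]
top block_mid 0.62 [148. 264.  43.  23.] [0.307 0.255]
top brush_mid 0.6 [295. 165.  72.  15.] [ 0.622 -0.202]
top strip_mid 0.78 [308. 234.  52.  20.] [ 0.413 -0.212]
top foot_1_mid 0.75 [385. 185.  19.  21.] [ 0.554 -0.381]
top foot_1_mid 0.45 [309. 236.  52.  19.] [ 0.405 -0.211]
top short_tray 0.95 [145. 162.  32.  75.] [0.528 0.296]
top wide_tray 0.83 [198. 161.  68.  93.] [0.51  0.087]
top spare_offcut_mid 0.64 [147. 163.  32.  72.] [0.527 0.289]
top spare_offcut_mid 0.61 [375. 226.  34.  27.] [ 0.429 -0.381]
top gauge_mid 0.61 [162. 114.  66.  23.] [0.749 0.206]
side [0.21  0.941 0.842]
side block_mid 0.98 [323. 314.  39.  57.] [0.305 0.268]
side brush_mid 0.87 [246. 180.  34.  41.] [ 0.611 -0.171]
side brush_mid 0.46 [130. 248.  39.  69.] [0.757 0.198]
side strip_mid 0.83 [330. 185.  18.  36.] [ 0.407 -0.203]
side foot_1_mid 0.79 [297. 141.  17.  30.] [ 0.541 -0.359]
side short_tray 0.72 [168. 312. 122.  58.] [0.525 0.305]
side wide_tray 0.52 [211. 190.  20.  35.] [ 0.707 -0.11 ]
side spare_offcut_mid 0.79 [330. 158.  25.  21.] [ 0.431 -0.37 ]
side spare_offcut_mid 0.56 [130. 243.  43.  80.] [0.745 0.208]
side gauge_mid 0.6 [130. 247.  41.  71.] [0.747 0.207]
```

```bash
python3 - <<'E'
import cv2
a=cv2.imread('pics/top0.png')[90:300,120:430]; cv2.imwrite('pics/top0c.png',cv2.resize(a,(800,542),interpolation=cv2.INTER_CUBIC))
a=cv2.imread('pics/side0.png')[100:400,90:450]; cv2.imwrite('pics/side0c.png',cv2.resize(a,(720,600),interpolation=cv2.INTER_CUBIC))
E
```

```text
(no output)
```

View pics/top0c.png

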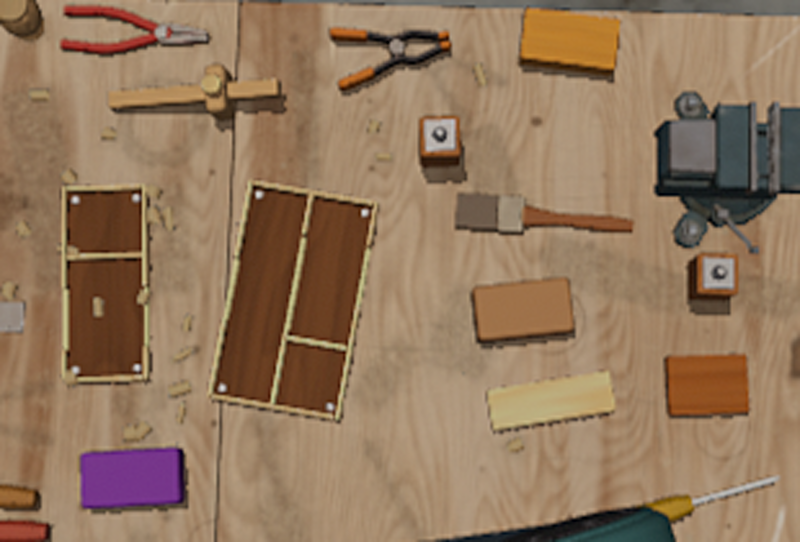

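View pics/side0c.png

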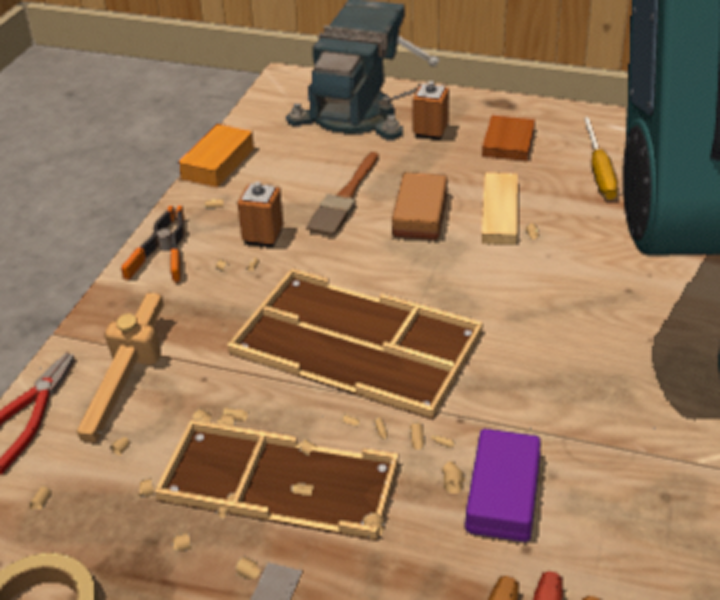

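Pictures (2 viewed). Top crop: the narrow tray is at left (62–148, 185–381) and the wide tray, tilted, at (212–376, 182–420). The cork block is at (524,310), the brush at (545,213) with bristles to the left, and the pale strip at (552,400). The feet are at (440,137) and (715,273), the dark offcut at (708,385). The purple and orange blocks are decoys. The side view agrees.

I'll segment these for metric poses.

```bash
python3 - <<'E'
from h import *
p=shot('top'); im=p['pixels']; hsv=cv2.cvtColor(im,cv2.COLOR_RGB2HSV)
def cr(x,y): return int(120+x/2.58),int(90+y/2.58)
for n,pt in dict(block=(524,310),strip=(530,405),foot2s=(728,290),f1side=(440,160),floor=(250,300),handle=(580,220),bench=(600,270),brist=(476,212),wood2=(640,400),wall=(62,220)).items():
    u,v=cr(*pt); print(n,hsv[v,u],im[v,u])
def fit(name,mask,roi,z,minA=60):
    x0,y0=cr(*roi[:2]);x1,y1=cr(*roi[2:])
    m=np.zeros(mask.shape,np.uint8); m[y0:y1,x0:x1]=mask[y0:y1,x0:x1]
    cs,_=cv2.findContours(m,0,2)
    for c in cs:
        if cv2.contourArea(c)<minA: continue
        w=np.array([ray(p,a,b,z)[:2]*1000 for a,b in c[:,0]],np.float32)
        r=cv2.minAreaRect(w); print(name,np.round(r[0],1),np.round(r[1],1),round(r[2],1))
H,S,V=[hsv[:,:,i].astype(int) for i in range(3)]
R,G,B=[im[:,:,i].astype(int) for i in range(3)]
floor=((V<115)&(S>110)).astype(np.uint8)
fit('short',floor,(50,170,160,395),5); fit('wide',floor,(200,170,390,430),5)
E
```

```text
block [ 14 137 158] [158 113  73]
strip [ 22  87 188] [188 170 124]
foot2s [ 12 153 138] [138  88  55]
f1side [ 12 199  50] [50 27 11]
floor [ 11 170  96] [96 55 32]
handle [ 12 165 136] [136  83  48]
bench [ 16  90 148] [148 123  96]
brist [ 14  80 109] [109  91  75]
wood2 [ 15  91 159] [159 130 102]
wall [ 19  98 196] [196 169 121]
short [ -50.5 -839.9] [298.1 190.2] 3.4
short [-296.2 -857.1] [161.  185.3] 3.4
wide [  89.  -313.5] [151.9 161.7] 82.1
wide [-111.  -364.8] [312.9 544.6] 81.6
```

```bash
python3 - <<'E'
from h import *
p=shot('top'); im=p['pixels']; hsv=cv2.cvtColor(im,cv2.COLOR_RGB2HSV)
def cr(x,y): return int(120+x/2.58),int(90+y/2.58)
def fit(name,mask,roi,z,minA=60):
    x0,y0=cr(*roi[:2]);x1,y1=cr(*roi[2:])
    m=np.zeros(mask.shape,np.uint8); m[y0:y1,x0:x1]=mask[y0:y1,x0:x1]
    cs,_=cv2.findContours(m,0,2)
    for c in cs:
        if cv2.contourArea(c)<minA: continue
        w=np.array([ray(p,a,b,z)[:2]*1000 for a,b in c[:,0]],np.float32)
        r=cv2.minAreaRect(w); print(name,np.round(r[0],1),np.round(r[1],1),round(r[2],1))
H,S,V=[hsv[:,:,i].astype(int) for i in range(3)]
floor=((V<115)&(S>110)).astype(np.uint8)
fit('short',floor,(50,170,160,395),.005); fit('wide',floor,(200,170,390,430),.005)
fit('block',((S>115)).astype(np.uint8),(465,270,580,345),.036)
fit('strip',((H>18)&(V>165)).astype(np.uint8),(480,365,620,436),.019)
fit('handle',((S>115)).astype(np.uint8),(524,190,640,240),.012,20)
fit('f1',((S<60)&(V>120)).astype(np.uint8),(405,105,475,170),.072,15)
fit('f2',((S<60)&(V>120)).astype(np.uint8),(680,245,750,305),.072,15)
o=arm.get_obs(); w=shot('wrist'); print(np.round(-np.array(w['R']).T@w['t'],3),np.round(w['R'],2).tolist())
R=__import__('scipy.spatial.transform',fromlist=['Rotation']).Rotation.from_quat(np.roll(o['eef_rot'],-1)).as_matrix()
print('cam in tool',np.round(R.T@(-np.array(w['R']).T@w['t']-o['ee_pos']),3), np.round(np.array(w['R'])@R,2).tolist(),np.round(w['intrinsics'],0).tolist())
E
```

```text
short [490.8 296.4] [133.5  85.2] 3.4
short [600.9 304.1] [72.1 83. ] 3.4
wide [428.3  60.6] [68.  72.5] 82.1
wide [517.9  83.4] [140.4 243.7] 81.7
block [ 507.9 -175.9] [ 63.2 109.2] 7.7
strip [ 409.9 -210.2] [ 44.1 139.3] 10.6
handle [ 616.3 -239.9] [125.2  21.6] 87.6
f1 [696.3 -77.3] [33.4 34.4] 8.9
f2 [ 549.9 -384.9] [32.2 31.2] 0.0
[ 0.315 -0.515  0.374] [[0.41, -0.91, -0.0], [-0.87, -0.39, 0.3], [-0.28, -0.12, -0.95]]
cam in tool [ 0.077 -0.001 -0.118] [[-0.0, 1.0, 0.0], [-0.95, -0.0, -0.3], [-0.3, -0.0, 0.95]] [[318.0, 0.0, 285.0], [0.0, 318.0, 214.0], [0.0, 0.0, 1.0]]
```

```bash
cat >> h.py <<'E'
from scipy.spatial.transform import Rotation
def go(*wps):
    """wps (x,y,z mm, jaw deg) -> units and rows needed, from present pose"""
    o=arm.get_obs(); R=Rotation.from_quat(np.roll(o['eef_rot'],-1)).as_matrix(); p=np.array(o['ee_pos'])*1000
    th=np.degrees(np.arctan2(R[1,0],R[0,0])); q=np.degrees(o['qpos'])
    print('t',round(o['time_s'],1),'tcp',np.round(p,1),'theta',round(th,1),'jaw',round(th-90,1),'w',round(o['grip_width']*1000,1),'F',np.round(o['ft_force'],1),'tilt',np.round(R[2,2],4))
    for x,y,z,j in wps:
        d=R.T@(np.array([x,y,z])-p)/25; out=[]
        for k in (j+90,j-90):
            k=(k+180)%360-180
            q6=(np.degrees(np.arctan2(y,x))+90-k+180)%360-180
            tw=(q[5]-q6)  # world yaw change is minus joint-6 change (plus q1 change)
            dt=(k-th+180)%360-180
            dq1=np.degrees(np.arctan2(y,x))-q[0]
            out.append((round(-dt/5,2),'q6end',round(q[5]+dq1-dt)))
        print(np.round(d,2).tolist(),out,'rows',int(np.ceil(np.linalg.norm(d)*25/41.7)))
E
python3 - <<'E'
from h import *
go((508,-176,250,7.7),(508,-176,120,7.7))
p=shot('top');s=shot('side')
from itertools import product
def P(p): return np.array(p['intrinsics'])@np.c_[p['R'],p['t']]
for a in [(412.6,186.9)]:
  for b in [(307.5,130),(300,142.5)]:
    X=cv2.triangulatePoints(P(p),P(s),np.array(a,float),np.array(b,float))[:,0]; X=X[:3]/X[3]
    print(np.round(X,3),proj(p,X)-a,proj(s,X)-b)
E
```

```text
t 1.1 tcp [ 245.6 -547.4  256.3] theta 24.2 jaw -65.8 w 85.5 F [-0.5 -0.3  0.8] tilt -1.0
[15.66, -9.26, 0.25] [(np.float64(-14.71), 'q6end', -27), (np.float64(21.29), 'q6end', 153)] rows 11
[15.66, -9.26, 5.45] [(np.float64(-14.71), 'q6end', -27), (np.float64(21.29), 'q6end', 153)] rows 12
[ 0.561 -0.422  0.102] [0.56687797 3.53372994] [-3.30236844 -0.47517681]
[ 0.578 -0.433  0.051] [0.08005528 0.47531475] [-0.44676014 -0.05957174]
```

Call:
jog_arm:
  series:
    - [[15.66, -9.26, 0.25, -14.7], [15.66, -9.26, 0.25, -14.7], [15.66, -9.26, 0.25, -14.7], [15.66, -9.26, 0.25, -14.7], [15.66, -9.26, 0.25, -14.7], [15.66, -9.26, 0.25, -14.7], [15.66, -9.26, 0.25, -14.7], [15.66, -9.26, 0.25, -14.7], [15.66, -9.26, 0.25, -14.7], [15.66, -9.26, 0.25, -14.7], [15.66, -9.26, 4, -14.7], [15.66, -9.26, 4, -14.7], [15.66, -9.26, 4, -14.7], [15.66, -9.26, 4, -14.7], [15.66, -9.26, 4, -14.7], [15.66, -9.26, 4, -14.7]]
  hand: 0
  newtons: 40

```text
time_s: 2.48
ee_pos: [0.5088, -0.1768, 0.1575]
eef_rot: [0.001, 0.658, 0.753, 0.0]
ft_force: [-0.6, -0.6, 0.5]
grip_width: 0.0852
```

```bash
python3 - <<'E'
from h import *
go((508,-176,90,7.7),(508,-176,37,7.7))
w=shot('wrist','w1.png')
for dx,dy in [(-55,-31),(55,-31),(55,31),(-55,31)]:
    a=np.radians(97.7);X=[.508+(dx*np.cos(a)-dy*np.sin(a))/1e3,-.176+(dx*np.sin(a)+dy*np.cos(a))/1e3,.036]; print(proj(w,X).round())
E
```

```text
t 2.5 tcp [ 508.8 -176.8  157.5] theta 97.7 jaw 7.7 w 85.2 F [-0.6 -0.6  0.5] tilt -1.0
[0.04, -0.03, 2.7] [(np.float64(-0.01), 'q6end', -27), (np.float64(35.99), 'q6end', 153)] rows 2
[0.04, -0.03, 4.82] [(np.float64(-0.01), 'q6end', -27), (np.float64(35.99), 'q6end', 153)] rows 3
[322. 277.]
[327. 144.]
[243. 144.]
[249. 277.]
```

View pics/w1.png

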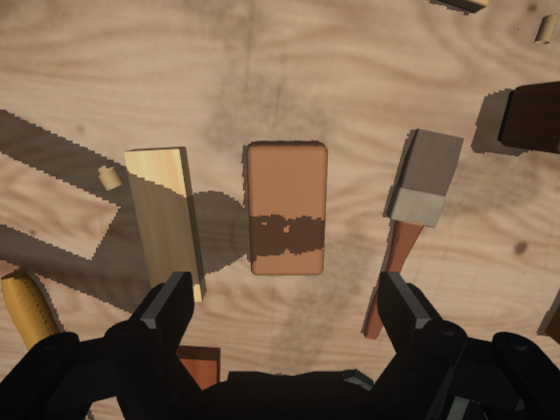

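Wrist view: the block's top face is at (248–328, 142–277), within 2–4 px of the prediction, so the pose is good. Next I go down and grip.

Call:
jog_arm:
  series:
    - [[0, 0, 1.6, 0], [0, 0, 3, 0], [0, 0, 4.2, 0], [0, 0, 4.8, 0], [0, 0, 4.8, 0], [0, 0, 4.8, 0], [0, 0, 4.8, 0]]

```text
time_s: 3.12
ee_pos: [0.5108, -0.1786, 0.0399]
eef_rot: [0.003, 0.659, 0.752, 0.001]
ft_force: [0.2, 0.3, 1.5]
grip_width: 0.0855
```

Call:
jog_arm:
  series:
    - [[0, 0, 0, 0], [0, 0, 0, 0], [0, 0, 0, 0], [0, 0, 0, 0], [0, 0, 0, 0], [0, 0, 0, 0], [0, 0, 0, 0], [0, 0, 0, 0], [0, 0, 0, 0], [0, 0, 0, 0]]
  hand: 1
  newtons: 50

```text
time_s: 3.95
ee_pos: [0.5122, -0.1795, 0.0421]
eef_rot: [0.005, 0.659, 0.752, 0.001]
ft_force: [-2.0, -0.7, 10.0]
grip_width: 0.0606
```

Call:
jog_arm:
  series:
    - [[0, 0, -0.5, 0], [0, 0, -1.5, 0], [0, 0, -2.5, 0], [0, 0, -3.2, 0], [0, 0, -3.2, 0], [0, 0, -3.2, 0]]

```text
time_s: 4.45
ee_pos: [0.5125, -0.1795, 0.1238]
eef_rot: [0.007, 0.659, 0.752, 0.002]
ft_force: [-0.2, 0.5, -1.4]
grip_width: 0.0608
```

```bash
python3 - <<'E'
from h import *
go((490.8,296.4,117,93.5),(490.8,296.4,42,93.5))
w=shot('wrist','w2.png')
E
```

```text
t 4.5 tcp [ 512.5 -179.5  123.8] theta 97.6 jaw 7.6 w 60.8 F [-0.2  0.5 -1.4] tilt -0.9999
[18.99, 1.66, 0.13] [(np.float64(-17.18), 'q6end', -62), (np.float64(18.82), 'q6end', 118)] rows 12
[19.01, 1.62, 3.13] [(np.float64(-17.18), 'q6end', -62), (np.float64(18.82), 'q6end', 118)] rows 12
```

View pics/w2.png

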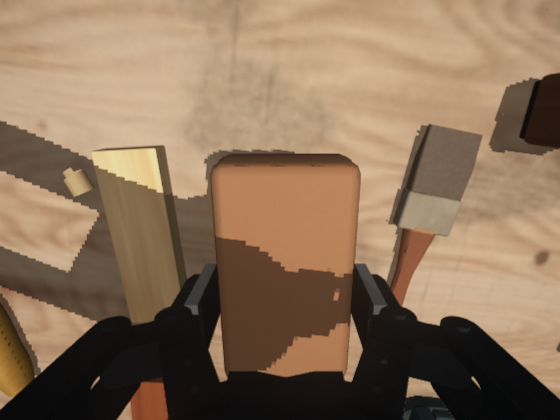

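Picture (4 viewed): the block is held between the pads and raised. It sits about 4 mm ahead of the TCP along tool x.

Call:
jog_arm:
  series:
    - [[18.97, 1.8, 0, -17.2], [18.97, 1.8, 0, -17.2], [18.97, 1.8, 0, -17.2], [18.97, 1.8, 0, -17.2], [18.97, 1.8, 0, -17.2], [18.97, 1.8, 0, -17.2], [18.97, 1.8, 0, -17.2], [18.97, 1.8, 0, -17.2], [18.97, 1.8, 0, -17.2], [18.97, 1.8, 0, -17.2], [18.97, 1.8, 0, -17.2], [18.97, 1.8, 0, -17.2], [18.97, 1.8, 0, -17.2], [18.97, 1.8, 0, -17.2], [18.97, 1.8, 0, -17.2], [18.97, 1.8, 0, -17.2]]

```text
time_s: 5.83
ee_pos: [0.493, 0.2954, 0.1189]
eef_rot: [0.004, -0.03, 1.0, -0.004]
ft_force: [0.0, -0.1, -1.6]
grip_width: 0.0608
```

```bash
python3 - <<'E'
from h import *
go((494.5,296.6,80,93.5),(494.5,296.6,49,93.5))
w=shot('wrist','w3.png')
E
```

```text
t 5.8 tcp [493.  295.4 118.9] theta -176.6 jaw -266.6 w 60.8 F [ 0.  -0.1 -1.6] tilt -0.9999
[-0.05, 0.06, 1.56] [(np.float64(-0.01), 'q6end', -62), (np.float64(35.99), 'q6end', 118)] rows 1
[-0.04, 0.06, 2.8] [(np.float64(-0.01), 'q6end', -62), (np.float64(35.99), 'q6end', 118)] rows 2
```

View pics/w3.png

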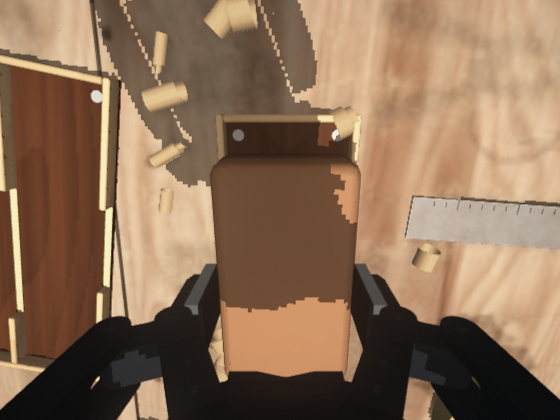

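Picture (5): the block hangs squarely over the long pocket, with the tray end wall at row 118, columns 220–358. I'll lower it.

Call:
jog_arm:
  series:
    - [[-0.05, 0.06, 1, 0], [-0.05, 0.06, 1.8, 0], [-0.05, 0.06, 2.3, 0], [-0.05, 0.06, 2.6, 0], [-0.05, 0.06, 2.8, 0], [-0.05, 0.06, 2.85, 0], [-0.05, 0.06, 2.85, 0], [-0.05, 0.06, 2.85, 0]]

```text
time_s: 6.55
ee_pos: [0.4957, 0.2966, 0.0486]
eef_rot: [0.005, -0.03, 1.0, -0.003]
ft_force: [0.9, 0.5, -0.3]
grip_width: 0.0606
```

Call:
jog_arm:
  series:
    - [[0, 0, 0, 0], [0, 0, 0, 0], [0, 0, 0, 0], [0, 0, 0, 0], [0, 0, 0, 0], [0, 0, -1, 0], [0, 0, -2, 0], [0, 0, -3.5, 0], [0, 0, -5, 0], [0, 0, -5, 0], [0, 0, -5, 0]]
  hand: 0.1

```text
time_s: 7.47
ee_pos: [0.4961, 0.2982, 0.1763]
eef_rot: [0.008, -0.03, 1.0, -0.002]
ft_force: [0.7, -0.2, -0.5]
grip_width: 0.0767
```

```bash
python3 - <<'E'
from h import *
go((696.3,-77.3,190,98.9),(696.3,-77.3,190,8.9))
w=shot('wrist','w4.png')
E
```

```text
t 7.5 tcp [496.1 298.2 176.3] theta -176.6 jaw -266.6 w 76.7 F [ 0.7 -0.2 -0.5] tilt -0.9999
[-7.1, -15.47, -0.37] [(np.float64(-1.1), 'q6end', -105), (np.float64(34.9), 'q6end', 75)] rows 11
[-7.1, -15.47, -0.37] [(np.float64(16.9), 'q6end', -15), (np.float64(-19.1), 'q6end', -195)] rows 11
```

View pics/w4.png

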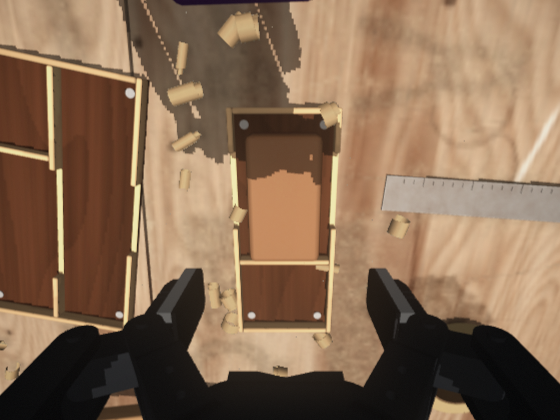

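Picture (6): the block lies in the long pocket at (247–321, 135–260). It is close to the divider at row 262, so I'll check it numerically.

```bash
python3 - <<'E'
from h import *
w=shot('wrist')
for u,v in [(247,135),(321,135),(320,260),(249,260)]: print(ray(w,u,v,.041).round(3))
for u,v in [(235,108),(336,108),(330,329),(242,329),(240,263),(333,263)]: print('tray',ray(w,u,v,.016).round(3))
E
```

```text
[0.436 0.264 0.041]
[0.433 0.321 0.041]
[0.538 0.33  0.041]
[0.542 0.268 0.041]
tray [0.417 0.251 0.016]
tray [0.412 0.334 0.016]
tray [0.628 0.351 0.016]
tray [0.634 0.26  0.016]
tray [0.558 0.257 0.016]
tray [0.553 0.347 0.016]
```

Block spans x 435–541 inside the pocket 423–558: seated. Next is foot 1.

Call:
jog_arm:
  series:
    - [[-7.1, -15.47, -0.37, -1.1], [-7.1, -15.47, -0.37, -1.1], [-7.1, -15.47, -0.37, -1.1], [-7.1, -15.47, -0.37, -1.1], [-7.1, -15.47, -0.37, -1.1], [-7.1, -15.47, -0.37, -1.1], [-7.1, -15.47, -0.37, -1.1], [-7.1, -15.47, -0.37, -1.1], [-7.1, -15.47, -0.37, -1.1], [-7.1, -15.47, -0.37, -1.1], [-7.1, -15.47, -0.37, -1.1], [-7.1, -15.47, -0.37, -1.1], [-7.1, -15.47, -0.37, -1.1], [-7.1, -15.47, -0.37, -1.1]]
  hand: 0

```text
time_s: 8.73
ee_pos: [0.6922, -0.0768, 0.185]
eef_rot: [0.003, -0.078, 0.997, -0.003]
ft_force: [0.2, 1.2, 0.5]
grip_width: 0.0853
```

```bash
python3 - <<'E'
from h import *
go((696.3,-77.3,52,98.9))
w=shot('wrist','w5.png')
print(proj(w,[.6963,-.0773,.071]))
E
```

```text
t 8.7 tcp [692.2 -76.8 185. ] theta -171.1 jaw -261.1 w 85.3 F [0.2 1.2 0.5] tilt -1.0
[-0.13, -0.02, 5.32] [(np.float64(0.01), 'q6end', -105), (np.float64(-35.99), 'q6end', -285)] rows 4
[283.75410817 223.70071993]
```

View pics/w5.png

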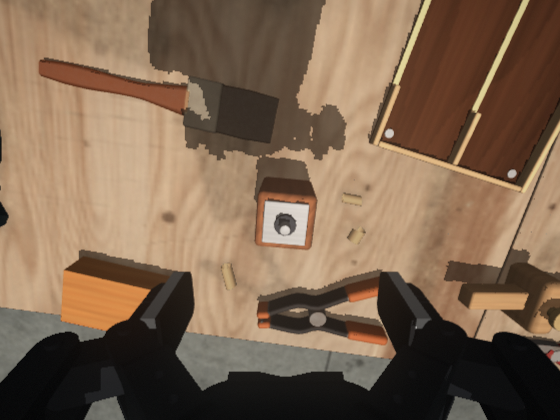

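Picture (7): the foot's plate is centred at (285,222) against a predicted (284,224), and square to the jaws. Its sides are clear, so I go down and grip.

Call:
jog_arm:
  series:
    - [[-0.13, 0, 1.5, 0], [-0.13, 0, 3, 0], [-0.13, 0, 4.2, 0], [-0.13, 0, 5, 0], [-0.13, 0, 5.3, 0], [-0.13, 0, 5.3, 0], [-0.13, 0, 5.3, 0]]

```text
time_s: 9.37
ee_pos: [0.6967, -0.0756, 0.0537]
eef_rot: [0.003, -0.079, 0.997, -0.003]
ft_force: [-0.0, -0.5, 0.0]
grip_width: 0.0852
```

Call:
jog_arm:
  series:
    - [[0, 0, 0, 0], [0, 0, 0, 0], [0, 0, 0, 0], [0, 0, 0, 0], [0, 0, 0, 0], [0, 0, 0, 0], [0, 0, 0, 0], [0, 0, 0, 0], [0, 0, 0, 0], [0, 0, 0, 0], [0, 0, 0, 0], [0, 0, 0, 0]]
  hand: 1

```text
time_s: 10.37
ee_pos: [0.6979, -0.0758, 0.0557]
eef_rot: [0.005, -0.079, 0.997, -0.003]
ft_force: [-0.1, 0.5, 5.3]
grip_width: 0.0467
```

Call:
jog_arm:
  series:
    - [[0, 0, -0.5, 0], [0, 0, -1.5, 0], [0, 0, -2.5, 0], [0, 0, -3.2, 0], [0, 0, -3.2, 0], [0, 0, -3.2, 0]]

```text
time_s: 10.87
ee_pos: [0.6981, -0.0757, 0.138]
eef_rot: [0.007, -0.079, 0.997, -0.004]
ft_force: [-0.3, -0.0, -0.9]
grip_width: 0.0463
```

```bash
python3 - <<'E'
from h import *
go((601,303.8,130,93.5),(601,303.8,60,93.5))
E
```

```text
t 10.9 tcp [698.1 -75.7 138. ] theta -171.0 jaw -261.0 w 46.3 F [-0.3 -0.  -0.9] tilt -0.9999
[1.46, 15.6, 0.17] [(np.float64(1.11), 'q6end', -67), (np.float64(-34.89), 'q6end', -247)] rows 10
[1.49, 15.63, 2.97] [(np.float64(1.11), 'q6end', -67), (np.float64(-34.89), 'q6end', -247)] rows 10
```

Call:
jog_arm:
  series:
    - [[1.46, 15.6, 0, 1.1], [1.46, 15.6, 0, 1.1], [1.46, 15.6, 0, 1.1], [1.46, 15.6, 0, 1.1], [1.46, 15.6, 0, 1.1], [1.46, 15.6, 0, 1.1], [1.46, 15.6, 0, 1.1], [1.46, 15.6, 0, 1.1], [1.46, 15.6, 0, 1.1], [1.46, 15.6, 0, 1.1], [1.46, 15.6, 0, 1.1], [1.46, 15.6, 0, 1.1], [1.46, 15.6, 0, 1.1], [1.46, 15.6, 0, 1.1], [1.46, 15.6, 0, 1.1]]

```text
time_s: 12.12
ee_pos: [0.6013, 0.3021, 0.134]
eef_rot: [0.007, -0.03, 1.0, -0.004]
ft_force: [0.2, 0.2, -1.2]
grip_width: 0.0466
```

```bash
python3 - <<'E'
from h import *
go((602,303.8,61,93.5))
E
```

```text
t 12.1 tcp [601.3 302.1 134. ] theta -176.6 jaw -266.6 w 46.6 F [ 0.2  0.2 -1.2] tilt -0.9999
[0.0, 0.09, 2.92] [(np.float64(-0.02), 'q6end', -66), (np.float64(35.98), 'q6end', 114)] rows 2
```

Call:
jog_arm:
  series:
    - [[0, 0.09, 1, 0], [0, 0.09, 1.8, 0], [0, 0.09, 2.4, 0], [0, 0.09, 2.7, 0], [0, 0.09, 2.85, 0], [0, 0.09, 2.95, 0], [0, 0.09, 2.95, 0], [0, 0.09, 2.95, 0]]

```text
time_s: 12.78
ee_pos: [0.6031, 0.3038, 0.0614]
eef_rot: [0.008, -0.03, 1.0, -0.003]
ft_force: [-0.1, 0.0, -1.5]
grip_width: 0.0466
```

Call:
jog_arm:
  series:
    - [[0, 0, 0, 0], [0, 0, 0, 0], [0, 0, 0, 0], [0, 0, 0, 0], [0, 0, 0, 0], [0, 0, 0, 0], [0, 0, -1, 0], [0, 0, -2, 0], [0, 0, -3.5, 0], [0, 0, -5, 0], [0, 0, -5, 0], [0, 0, -5, 0]]
  hand: 0.1

```text
time_s: 13.78
ee_pos: [0.6031, 0.3054, 0.1897]
eef_rot: [0.011, -0.03, 1.0, -0.002]
ft_force: [-1.1, 0.1, -0.8]
grip_width: 0.0771
```

```bash
python3 - <<'E'
from h import *
go((618,-200,170,-2.4))
w=shot('wrist','w6.png')
print(proj(w,[.601,.304,.076]),proj(w,[.601,.304,.092]))
E
```

```text
t 13.8 tcp [603.1 305.4 189.7] theta -176.6 jaw -266.6 w 77.1 F [-1.1  0.1 -0.8] tilt -0.9998
[0.62, -20.21, 0.87] [(np.float64(19.16), 'q6end', -15), (np.float64(-16.84), 'q6end', -195)] rows 13
[283.55575974 214.22612948] [283.33834313 221.40308545]
```

View pics/w6.png

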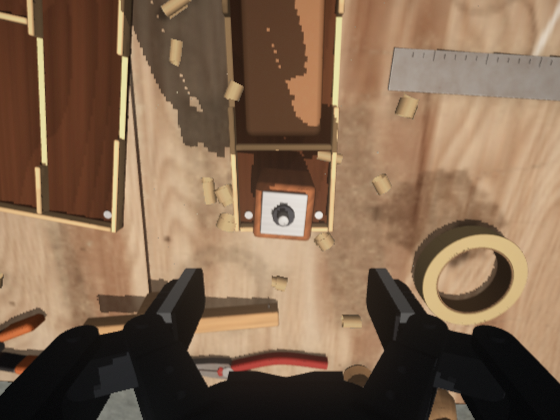

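Picture (8): foot 1 stands upright in the short pocket with its plate at (284,214), exactly as predicted, and the block is still in place. Now the brush.

Call:
jog_arm:
  series:
    - [[0.62, -20.2, 0.5, 19.2], [0.62, -20.2, 0.5, 19.2], [0.62, -20.2, 0.5, 19.2], [0.62, -20.2, 0.5, 19.2], [0.62, -20.2, 0.5, 19.2], [0.62, -20.2, 0.5, 19.2], [0.62, -20.2, 0.5, 19.2], [0.62, -20.2, 0.5, 19.2], [0.62, -20.2, 0.5, 19.2], [0.62, -20.2, 0.5, 19.2], [0.62, -20.2, 0.5, 19.2], [0.62, -20.2, 0.5, 19.2], [0.62, -20.2, 0.5, 19.2], [0.62, -20.2, 0.5, 19.2], [0.62, -20.2, 0.5, 19.2], [0.62, -20.2, 0.5, 19.2], [0.62, -20.2, 0.5, 19.2], [0.62, -20.2, 0.5, 19.2]]
  hand: 0.2

```text
time_s: 15.33
ee_pos: [0.6159, -0.1994, 0.1771]
eef_rot: [0.007, 0.722, 0.692, 0.004]
ft_force: [0.5, 0.6, 0.1]
grip_width: 0.0692
```

```bash
python3 - <<'E'
from h import *
go((618,-200,35,-2.4))
w=shot('wrist','w7.png')
print(proj(w,[.618,-.2,.014]),proj(w,[.6163,-.2399,.012]))
E
```

```text
t 15.3 tcp [ 615.9 -199.4  177.1] theta 87.5 jaw -2.5 w 69.2 F [0.5 0.6 0.1] tilt -0.9999
[0.0, -0.01, 5.69] [(np.float64(-0.02), 'q6end', -16), (np.float64(35.98), 'q6end', 164)] rows 4
[285.76205016 202.12418088] [285.76270521 241.60496685]
```

View pics/w7.png

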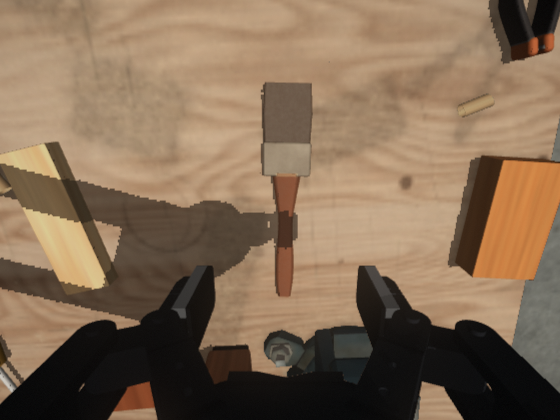

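Picture (9): the brush runs along column 287, rows 83–297, with its mid near (287,203), as predicted. I'll go down and grip.

Call:
jog_arm:
  series:
    - [[0, 0.05, 1.5, 0], [0, 0.05, 3, 0], [0, 0.05, 4.5, 0], [0, 0.05, 5.4, 0], [0, 0.05, 5.8, 0], [0, 0.05, 6, 0], [0, 0.05, 6, 0], [0, 0.05, 6, 0]]
  hand: 0.3

```text
time_s: 16.05
ee_pos: [0.621, -0.2005, 0.0288]
eef_rot: [0.009, 0.722, 0.692, 0.005]
ft_force: [0.0, 0.2, -0.1]
grip_width: 0.06
```

Call:
jog_arm:
  series:
    - [[0, 0, 0, 0], [0, 0, 0, 0], [0, 0, 0, 0], [0, 0, 0, 0], [0, 0, 0, 0], [0, 0, 0, 0], [0, 0, 0, 0], [0, 0, 0, 0], [0, 0, 0, 0], [0, 0, 0, 0], [0, 0, 0, 0], [0, 0, 0, 0]]
  hand: 1

```text
time_s: 17.05
ee_pos: [0.6222, -0.201, 0.0308]
eef_rot: [0.01, 0.722, 0.692, 0.005]
ft_force: [-0.5, 0.4, 7.2]
grip_width: 0.0219
```

Call:
jog_arm:
  series:
    - [[0, 0, -0.5, 0], [0, 0, -1.5, 0], [0, 0, -2.5, 0], [0, 0, -3.2, 0], [0, 0, -3.2, 0], [0, 0, -3.2, 0]]

```text
time_s: 17.55
ee_pos: [0.6214, -0.2009, 0.1128]
eef_rot: [0.012, 0.722, 0.692, 0.006]
ft_force: [0.5, -0.1, -1.7]
grip_width: 0.022
```

```bash
python3 - <<'E'
from h import *
go((523.2,120.5,110,81.9))
w=shot('wrist','w8.png')
E
```

```text
t 17.6 tcp [ 621.4 -200.9  112.8] theta 87.6 jaw -2.4 w 22.0 F [ 0.5 -0.1 -1.7] tilt -0.9997
[12.68, -4.47, -0.1] [(np.float64(-16.87), 'q6end', -69), (np.float64(19.13), 'q6end', 111)] rows 9
```

View pics/w8.png

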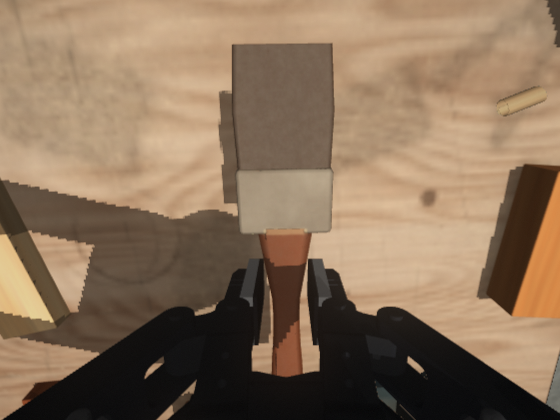

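Picture (10): the brush is gripped just behind its band and level. On to the wide tray.

Call:
jog_arm:
  series:
    - [[12.68, -4.47, 0, -16.9], [12.68, -4.47, 0, -16.9], [12.68, -4.47, 0, -16.9], [12.68, -4.47, 0, -16.9], [12.68, -4.47, 0, -16.9], [12.68, -4.47, 0, -16.9], [12.68, -4.47, 0, -16.9], [12.68, -4.47, 0, -16.9], [12.68, -4.47, 0, -16.9], [12.68, -4.47, 0, -16.9], [12.68, -4.47, 0, -16.9], [12.68, -4.47, 0, -16.9], [12.68, -4.47, 0, -16.9], [12.68, -4.47, 0, -16.9], [12.68, -4.47, 0, -16.9], [12.68, -4.47, 0, -16.9]]

```text
time_s: 18.93
ee_pos: [0.5221, 0.1208, 0.1063]
eef_rot: [0.011, 0.07, 0.997, -0.003]
ft_force: [0.2, -0.1, -0.9]
grip_width: 0.0221
```

```bash
python3 - <<'E'
from h import *
go((523.2,120.5,36.5,81.9))
w=shot('wrist','w9.png')
E
```

```text
t 18.9 tcp [522.1 120.8 106.3] theta 171.9 jaw 81.9 w 22.1 F [ 0.2 -0.1 -0.9] tilt -0.9997
[0.02, 0.0, 2.79] [(np.float64(0.0), 'q6end', -68), (np.float64(-36.0), 'q6end', -248)] rows 2
```

View pics/w9.png

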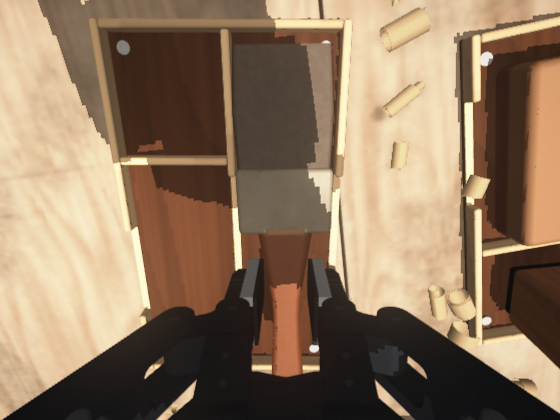

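Picture (11): the brush hangs over the long pocket (columns 233–345) and is aligned. I'll lower it.

Call:
jog_arm:
  series:
    - [[0, 0, 1, 0], [0, 0, 1.8, 0], [0, 0, 2.3, 0], [0, 0, 2.6, 0], [0, 0, 2.8, 0], [0, 0, 2.85, 0], [0, 0, 2.85, 0], [0, 0, 2.85, 0]]

```text
time_s: 19.65
ee_pos: [0.5233, 0.1202, 0.036]
eef_rot: [0.011, 0.07, 0.997, -0.003]
ft_force: [-2.6, -0.2, 5.1]
grip_width: 0.022
```

Call:
jog_arm:
  series:
    - [[0, 0, 0, 0], [0, 0, 0, 0], [0, 0, 0, 0], [0, 0, 0, 0], [0, 0, 0, 0], [0, 0, 0, 0], [0, 0, -1, 0], [0, 0, -2, 0], [0, 0, -3.5, 0], [0, 0, -5, 0], [0, 0, -6, 0], [0, 0, -6, 0], [0, 0, -6, 0]]
  hand: 0.6

```text
time_s: 20.73
ee_pos: [0.5214, 0.1215, 0.1876]
eef_rot: [0.013, 0.07, 0.997, -0.003]
ft_force: [-0.2, 0.4, -0.3]
grip_width: 0.0346
```

```bash
python3 - <<'E'
from h import *
go((410,-210,170,10.6))
w=shot('wrist','w10.png')
E
```

```text
t 20.7 tcp [521.4 121.5 187.6] theta 171.9 jaw 81.9 w 34.6 F [-0.2  0.4 -0.3] tilt -0.9997
[2.57, -13.75, 0.69] [(np.float64(14.27), 'q6end', -37), (np.float64(-21.73), 'q6end', -217)] rows 9
```

View pics/w10.png

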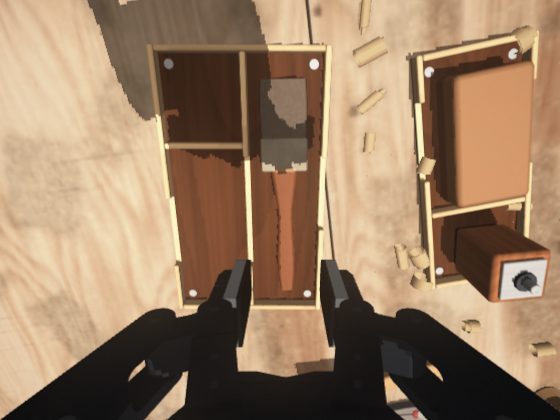

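Picture (12): the brush lies inside the long pocket at columns 260–308, rows 78–292. Next is the strip.

Call:
jog_arm:
  series:
    - [[2.57, -13.75, 0.5, 14.27], [2.57, -13.75, 0.5, 14.27], [2.57, -13.75, 0.5, 14.27], [2.57, -13.75, 0.5, 14.27], [2.57, -13.75, 0.5, 14.27], [2.57, -13.75, 0.5, 14.27], [2.57, -13.75, 0.5, 14.27], [2.57, -13.75, 0.5, 14.27], [2.57, -13.75, 0.5, 14.27], [2.57, -13.75, 0.5, 14.27], [2.57, -13.75, 0.5, 14.27], [2.57, -13.75, 0.5, 14.27], [2.57, -13.75, 0.5, 14.27], [2.57, -13.75, 0.5, 14.27]]
  hand: 0.15

```text
time_s: 21.95
ee_pos: [0.4083, -0.2091, 0.173]
eef_rot: [0.01, 0.638, 0.77, 0.004]
ft_force: [0.3, 0.3, 0.2]
grip_width: 0.0722
```

```bash
python3 - <<'E'
from h import *
go((410,-210,35,10.6))
w=shot('wrist','w11.png'); hsv=cv2.cvtColor(w['pixels'],cv2.COLOR_RGB2HSV).astype(int)
b=vision.boxes_of(w,'strip_mid'); print([(round(x['p'],2),(np.array(x['box'])*[560,420,560,420]).round()) for x in b[:2]])
a=np.radians(100.6)
print([proj(w,[.410+(dx*np.cos(a)-dy*np.sin(a))/1e3,-.210+(dx*np.sin(a)+dy*np.cos(a))/1e3,.019]).round().tolist() for dx,dy in [(-70,-22.5),(70,-22.5),(70,22.5),(-70,22.5)]])
E
```

```text
t 21.9 tcp [ 408.3 -209.1  173. ] theta 100.8 jaw 10.8 w 72.2 F [0.3 0.3 0.2] tilt -0.9998
[0.01, -0.05, 5.52] [(np.float64(0.03), 'q6end', -38), (np.float64(-35.97), 'q6end', -218)] rows 4
[(0.7, array([255., 123.,  58., 149.]))]
[[308.0, 275.0], [312.0, 123.0], [257.0, 123.0], [261.0, 275.0]]
```

View pics/w11.png

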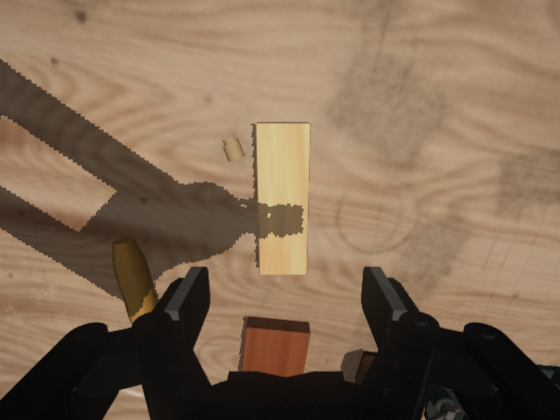

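Picture (13): the strip's top face is at (257–311, 123–274), matching the prediction.

Call:
jog_arm:
  series:
    - [[0, 0, 1.5, 0], [0, 0, 3, 0], [0, 0, 4.5, 0], [0, 0, 5.3, 0], [0, 0, 5.7, 0], [0, 0, 5.87, 0], [0, 0, 5.87, 0], [0, 0, 5.87, 0]]
  hand: 0.15

```text
time_s: 22.72
ee_pos: [0.4122, -0.2104, 0.0271]
eef_rot: [0.011, 0.637, 0.77, 0.004]
ft_force: [0.7, 0.3, -0.1]
grip_width: 0.0723
```

Call:
jog_arm:
  series:
    - [[0, 0, 0, 0], [0, 0, 0, 0], [0, 0, 0, 0], [0, 0, 0, 0], [0, 0, 0, 0], [0, 0, 0, 0], [0, 0, 0, 0], [0, 0, 0, 0], [0, 0, 0, 0], [0, 0, 0, 0]]
  hand: 1

```text
time_s: 23.55
ee_pos: [0.4128, -0.2107, 0.0284]
eef_rot: [0.012, 0.637, 0.77, 0.004]
ft_force: [-0.4, 0.4, 9.5]
grip_width: 0.0439
```

Call:
jog_arm:
  series:
    - [[0, 0, -0.5, 0], [0, 0, -1.5, 0], [0, 0, -2.5, 0], [0, 0, -3.2, 0], [0, 0, -3.2, 0], [0, 0, -3.2, 0]]

```text
time_s: 24.05
ee_pos: [0.4117, -0.2106, 0.1096]
eef_rot: [0.014, 0.637, 0.77, 0.004]
ft_force: [-0.7, 0.5, -1.6]
grip_width: 0.044
```

```bash
python3 - <<'E'
from h import *
go((552,42.7,110,81.9))
w=shot('wrist','w12.png')
b=vision.boxes_of(w,'strip_mid'); print([(round(x['p'],2),(np.array(x['box'])*[560,420,560,420]).round()) for x in b[:2]])
E
```

```text
t 24.1 tcp [ 411.7 -210.6  109.6] theta 100.8 jaw 10.8 w 44.0 F [-0.7  0.5 -1.6] tilt -0.9996
[8.9, 7.41, 0.03] [(np.float64(-14.22), 'q6end', -78), (np.float64(21.78), 'q6end', 102)] rows 7
[(0.56, array([229., 128., 116., 246.]))]
```

Call:
jog_arm:
  series:
    - [[8.9, 7.41, 0, -14.2], [8.9, 7.41, 0, -14.2], [8.9, 7.41, 0, -14.2], [8.9, 7.41, 0, -14.2], [8.9, 7.41, 0, -14.2], [8.9, 7.41, 0, -14.2], [8.9, 7.41, 0, -14.2], [8.9, 7.41, 0, -14.2], [8.9, 7.41, 0, -14.2], [8.9, 7.41, 0, -14.2], [8.9, 7.41, 0, -14.2], [8.9, 7.41, 0, -14.2], [8.9, 7.41, 0, -14.2], [8.9, 7.41, 0, -14.2]]

```text
time_s: 25.32
ee_pos: [0.5504, 0.0433, 0.1087]
eef_rot: [0.012, 0.073, 0.997, -0.003]
ft_force: [-0.5, -0.9, -0.6]
grip_width: 0.0437
```

```bash
python3 - <<'E'
from h import *
go((552,42.7,33.5,81.9))
E
```

```text
t 25.3 tcp [550.4  43.3 108.7] theta 171.6 jaw 81.6 w 43.7 F [-0.5 -0.9 -0.6] tilt -0.9997
[0.0, 0.0, 3.01] [(np.float64(-0.05), 'q6end', -77), (np.float64(35.95), 'q6end', 103)] rows 2
```

Call:
jog_arm:
  series:
    - [[0, 0, 1, 0], [0, 0, 1.9, 0], [0, 0, 2.5, 0], [0, 0, 2.8, 0], [0, 0, 2.95, 0], [0, 0, 3.05, 0], [0, 0, 3.05, 0], [0, 0, 3.05, 0]]

```text
time_s: 25.98
ee_pos: [0.5511, 0.0425, 0.0339]
eef_rot: [0.011, 0.073, 0.997, -0.004]
ft_force: [-5.4, -0.7, 11.3]
grip_width: 0.0438
```

Call:
jog_arm:
  series:
    - [[0, 0, 0, 0], [0, 0, 0, 0], [0, 0, 0, 0], [0, 0, 0, 0], [0, 0, 0, 0], [0, 0, -1, 0], [0, 0, -2, 0], [0, 0, -3.5, 0], [0, 0, -5, 0], [0, 0, -6, 0], [0, 0, -6, 0], [0, 0, -6, 0]]
  hand: 0.41

```text
time_s: 26.98
ee_pos: [0.5492, 0.0437, 0.1856]
eef_rot: [0.013, 0.073, 0.997, -0.003]
ft_force: [-0.4, -0.8, 0.1]
grip_width: 0.0505
```

```bash
python3 - <<'E'
from h import *
go((549.9,-384.9,185,90),(549.9,-384.9,185,0))
w=shot('wrist','w13.png')
E
```

```text
t 27.0 tcp [549.2  43.7 185.6] theta 171.6 jaw 81.6 w 50.5 F [-0.4 -0.8  0.1] tilt -0.9996
[-2.53, -16.96, 0.18] [(np.float64(-1.68), 'q6end', -125), (np.float64(34.32), 'q6end', 55)] rows 11
[-2.53, -16.96, 0.18] [(np.float64(16.32), 'q6end', -35), (np.float64(-19.68), 'q6end', -215)] rows 11
```

View pics/w13.png

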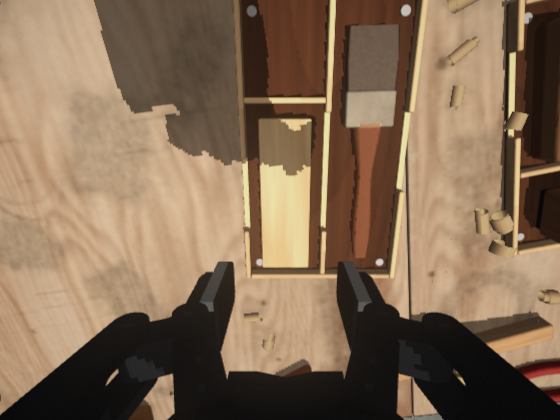

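Picture (14): the strip lies in the middle pocket at (259–312, 118–268) and the brush is unmoved. Before going to foot 2, I'll check clearance to the vice.

```bash
python3 - <<'E'
from h import *
p=shot('top')
for n,a in dict(bodyL=(690,195),bodyR=(745,190),wheel=(690,245),).items():
    for z in (.03,.08,.12,.16): print(n,z,ray(p,120+a[0]/2.58,90+a[1]/2.58,z).round(3))
s=shot('side')
print('side vicetop',[ray(s,90+365/2,100+5/2,z).round(3).tolist() for z in (.08,.12,.16)])
w=shot('wrist')
for v in (118,268): print(ray(w,286,v,.024).round(4))
E
```

```text
bodyL 0.03 [ 0.644 -0.365  0.03 ]
bodyL 0.08 [ 0.633 -0.355  0.08 ]
bodyL 0.12 [ 0.625 -0.346  0.12 ]
bodyL 0.16 [ 0.617 -0.338  0.16 ]
bodyR 0.03 [ 0.652 -0.427  0.03 ]
bodyR 0.08 [ 0.641 -0.415  0.08 ]
bodyR 0.12 [ 0.632 -0.405  0.12 ]
bodyR 0.16 [ 0.623 -0.396  0.16 ]
wheel 0.03 [ 0.586 -0.365  0.03 ]
wheel 0.08 [ 0.578 -0.355  0.08 ]
wheel 0.12 [ 0.571 -0.347  0.12 ]
wheel 0.16 [ 0.564 -0.338  0.16 ]
side vicetop [[0.721, -0.622, 0.08], [0.694, -0.54, 0.12], [0.668, -0.458, 0.16]]
[0.4761 0.0544 0.024 ]
[0.6137 0.034  0.024 ]
```

Call:
jog_arm:
  series:
    - [[-2.53, -16.96, 0, -1.7], [-2.53, -16.96, 0, -1.7], [-2.53, -16.96, 0, -1.7], [-2.53, -16.96, 0, -1.7], [-2.53, -16.96, 0, -1.7], [-2.53, -16.96, 0, -1.7], [-2.53, -16.96, 0, -1.7], [-2.53, -16.96, 0, -1.7], [-2.53, -16.96, 0, -1.7], [-2.53, -16.96, 0, -1.7], [-2.53, -16.96, 0, -1.7], [-2.53, -16.96, 0, -1.7], [-2.53, -16.96, 0, -1.7], [-2.53, -16.96, 0, -1.7]]
  hand: 0.1

```text
time_s: 28.35
ee_pos: [0.5465, -0.3831, 0.1845]
eef_rot: [0.008, -0.001, 1.0, -0.003]
ft_force: [-0.6, 0.2, -0.0]
grip_width: 0.077
```

```bash
python3 - <<'E'
from h import *
go((549.9,-384.9,54,90))
w=shot('wrist','w14.png'); print(proj(w,[.5499,-.3849,.072]))
E
```

```text
t 28.4 tcp [ 546.5 -383.1  184.5] theta -179.9 jaw -269.9 w 77.0 F [-0.6  0.2 -0. ] tilt -0.9999
[-0.05, -0.04, 5.22] [(np.float64(0.02), 'q6end', -125), (np.float64(-35.98), 'q6end', -305)] rows 4
[283.02296317 222.41023065]
```

View pics/w14.png

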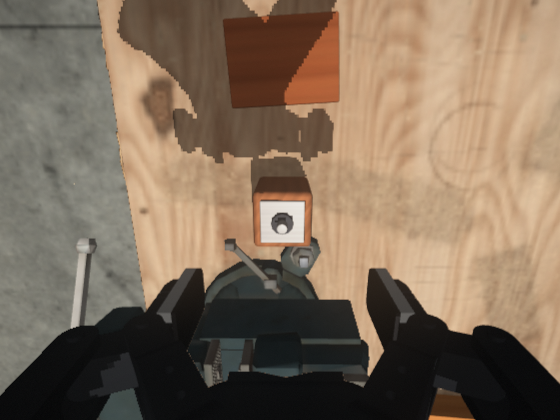

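```bash
python3 - <<'E'
from h import *
w=shot('wrist')
for z in (.03,.05,.07): print(z,ray(w,230,240,z).round(3), ray(w,300,240,z).round(3))
E
```

```text
0.03 [ 0.583 -0.434  0.03 ] [ 0.583 -0.369  0.03 ]
0.05 [ 0.575 -0.43   0.05 ] [ 0.574 -0.37   0.05 ]
0.07 [ 0.566 -0.427  0.07 ] [ 0.566 -0.371  0.07 ]
```

Picture (15): foot 2's plate is at (282,222) as predicted. The vice lever and wheel are at x ≥ 575 mm and the fingers reach about 560 mm, so I go down with a narrower opening.

Call:
jog_arm:
  series:
    - [[0.1, -0.04, 1.5, 0], [0.1, -0.04, 3, 0], [0.1, -0.04, 4.2, 0], [0.1, -0.04, 4.9, 0], [0.1, -0.04, 5.15, 0], [0.1, -0.04, 5.2, 0], [0.1, -0.04, 5.2, 0]]
  hand: 0.25

```text
time_s: 29.03
ee_pos: [0.5472, -0.384, 0.0558]
eef_rot: [0.008, -0.002, 1.0, -0.004]
ft_force: [0.4, 0.1, -0.2]
grip_width: 0.0639
```

Call:
jog_arm:
  series:
    - [[0, 0, 0, 0], [0, 0, 0, 0], [0, 0, 0, 0], [0, 0, 0, 0], [0, 0, 0, 0], [0, 0, 0, 0], [0, 0, 0, 0], [0, 0, 0, 0], [0, 0, 0, 0], [0, 0, 0, 0]]
  hand: 1

```text
time_s: 29.87
ee_pos: [0.5486, -0.3847, 0.0581]
eef_rot: [0.01, -0.002, 1.0, -0.004]
ft_force: [1.2, 0.1, 7.6]
grip_width: 0.0455
```

Call:
jog_arm:
  series:
    - [[0, 0, -0.5, 0], [0, 0, -1.5, 0], [0, 0, -2.5, 0], [0, 0, -3.5, 0], [0, 0, -4, 0], [0, 0, -4, 0], [0, 0, -4, 0]]

```text
time_s: 30.45
ee_pos: [0.5467, -0.3841, 0.1588]
eef_rot: [0.011, -0.002, 1.0, -0.005]
ft_force: [0.4, 0.4, -1.4]
grip_width: 0.0454
```

```bash
python3 - <<'E'
from h import *
go((428.5,60.4,150,81.9))
E
```

```text
t 30.4 tcp [ 546.7 -384.1  158.8] theta -179.8 jaw -269.8 w 45.4 F [ 0.4  0.4 -1.4] tilt -0.9997
[4.67, 17.8, 0.07] [(np.float64(1.66), 'q6end', -74), (np.float64(-34.34), 'q6end', -254)] rows 12
```

Call:
jog_arm:
  series:
    - [[4.67, 17.8, 0, 1.66], [4.67, 17.8, 0, 1.66], [4.67, 17.8, 0, 1.66], [4.67, 17.8, 0, 1.66], [4.67, 17.8, 0, 1.66], [4.67, 17.8, 0, 1.66], [4.67, 17.8, 0, 1.66], [4.67, 17.8, 0, 1.66], [4.67, 17.8, 0, 1.66], [4.67, 17.8, 0, 1.66], [4.67, 17.8, 0, 1.66], [4.67, 17.8, 0, 1.66], [4.67, 17.8, 0, 1.66], [4.67, 17.8, 0, 1.66], [4.67, 17.8, 0, 1.66], [4.67, 17.8, 0, 1.66]]

```text
time_s: 31.78
ee_pos: [0.4289, 0.0592, 0.1515]
eef_rot: [0.011, 0.072, 0.997, -0.004]
ft_force: [0.3, 0.6, -0.7]
grip_width: 0.0456
```

```bash
python3 - <<'E'
from h import *
go((428,60.4,63.3,81.9))
E
```

```text
t 31.8 tcp [428.9  59.2 151.5] theta 171.8 jaw 81.8 w 45.6 F [ 0.3  0.6 -0.7] tilt -0.9997
[0.12, 0.07, 3.53] [(np.float64(-0.02), 'q6end', -73), (np.float64(35.98), 'q6end', 107)] rows 3
```

Call:
jog_arm:
  series:
    - [[0.1, 0.05, 1.2, 0], [0.1, 0.05, 2.3, 0], [0.1, 0.05, 3, 0], [0.1, 0.05, 3.3, 0], [0.1, 0.05, 3.5, 0], [0.1, 0.05, 3.57, 0], [0.1, 0.05, 3.57, 0], [0.1, 0.05, 3.57, 0]]

```text
time_s: 32.45
ee_pos: [0.4295, 0.0593, 0.063]
eef_rot: [0.012, 0.072, 0.997, -0.004]
ft_force: [-0.5, 1.0, -0.8]
grip_width: 0.0453
```

Call:
jog_arm:
  series:
    - [[0, 0, 0, 0], [0, 0, 0, 0], [0, 0, 0, 0], [0, 0, 0, 0], [0, 0, 0, 0], [0, 0, 0, 0], [0, 0, -1, 0], [0, 0, -2, 0], [0, 0, -3.5, 0], [0, 0, -5, 0], [0, 0, -6, 0], [0, 0, -6, 0], [0, 0, -6, 0]]
  hand: 0.2

```text
time_s: 33.53
ee_pos: [0.4271, 0.0609, 0.2144]
eef_rot: [0.014, 0.072, 0.997, -0.004]
ft_force: [0.2, -0.3, -0.0]
grip_width: 0.0678
```

Call:
jog_arm:
  series:
    - [[0, -10, 0, 0], [0, -10, 0, 0], [0, -10, 0, 0], [0, -10, 0, 0], [0, -10, 0, 0], [0, -10, 0, 0], [0, -10, 0, 0], [0, -10, 0, 0], [0, -10, 0, 0], [0, -10, 0, 0], [0, -10, 0, 0]]

```text
time_s: 34.45
ee_pos: [0.3909, -0.1848, 0.2154]
eef_rot: [0.013, 0.071, 0.997, -0.004]
ft_force: [-0.3, -0.5, -0.0]
grip_width: 0.0684
```

```bash
python3 - <<'E'
from h import *
go()
p=shot('top'); s=shot('side')
a=cv2.resize(p['pixels'][140:270,130:290,::-1],(480,390),interpolation=cv2.INTER_CUBIC)
b=cv2.resize(s['pixels'][215:395,150:350,::-1],(320,288),interpolation=cv2.INTER_CUBIC)
c=np.zeros((390,800,3),np.uint8); c[:,:480]=a; c[:288,480:]=b; cv2.imwrite('pics/fin.png',c)
print('foot2 plate px in crop',(proj(p,[.4285,.0604,.077])-[130,140])*3)
E
```

```text
t 34.5 tcp [ 390.9 -184.8  215.4] theta 171.9 jaw 81.9 w 68.4 F [-0.3 -0.5 -0. ] tilt -0.9996
foot2 plate px in crop [324.76946019 281.5623066 ]
```

View pics/fin.png

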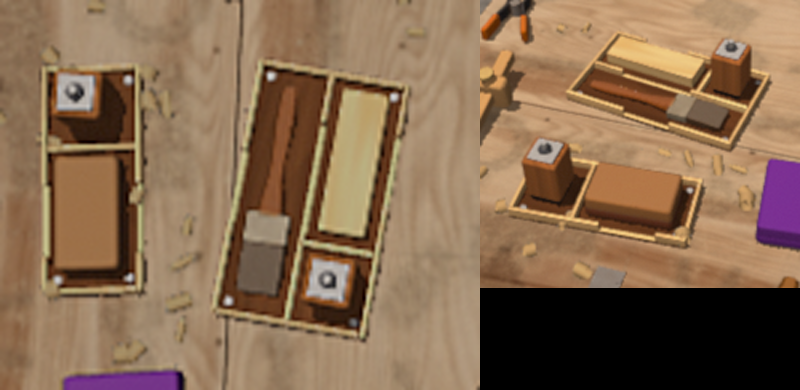

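Picture (16): all five parts are in their pockets. Both feet are upright, with plates at (75,92) and (327,281), and the block, brush and strip lie flat. Handing in.

```bash
python3 -c "
from h import *
print(order.hand_in())"
```

```text
the job is handed in; nothing more can be done
None
```

I made up both kits and handed the job in at about 34.5 s on the robot's clock, well inside the 144 s limit. The hand-in gave no verdict.

- **Sanding kit (first):** the cork block lies lengthways in the longer pocket, and one foot stands upright in the shorter one.
- **Varnishing kit (second):** the brush lies in the long pocket, the test piece lies in the middle-sized one, and the other foot stands upright in the smallest.

**Last checks:** the final top and side pictures show all five parts inside their pockets. Both feet are upright, the flat parts lie flat, and the gripper is clear of everything. The highest wrist force reading was about 13 N, with readings taken only at the end of each move. I moved none of the other things on the bench, including the purple look-alike. The final crops covered only the trays and part of the purple block, so I did not re-check the rest of the bench.

**Disagreements:**
- The tool had tilted by about 1.6° by the end; no placing was affected.
- The strip measured about 7 mm off its pocket's centre, still about 5 mm clear of the nearer end wall.
- The networks gave a few false hits early on, such as the strip reported as a foot and a tray as the spare offcut. I ruled these out by eye.

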